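# Lock a fresh chew block onto the sprung chew holder

## Robot

A 6-joint arm with a two-finger parallel gripper is mounted at the origin on the work surface. World frame = base frame: x ahead of the robot, y to its left, z up, the work surface at z = 0. Lengths are in mm, angles in rad, forces in N, time in s.
With the tool pointing down it reaches from about 275 to 750 mm from the base axis. Payload 10.2 kg.
Tool frame: the origin (TCP) lies midway between the tips of the shut fingers; the grasp point (between the pads) lies 19 mm behind it; z points along the fingers, y is the direction in which the jaws open and shut (so a half turn about z gives the same grasp; the last joint's range is limited). The gripper opens to 85 mm and grips with 20 to 120 N. Pads are 22 mm wide; open, the fingers measure 114 mm over their backs; the gripper's body (76 mm by 85 mm) begins 54 mm behind the grasp point. The pads swing forward as they close: fully open they stand 13 mm farther back than shut.
Start: joints at [0.948, 0.313, 1.498, -0, 1.331, -0.223], TCP at [204.361, 483.599, 231.294] pointing down, gripper open.
Joint ranges: [-2.94, 2.94], [-0.97, 2.17], [0.19, 2.56], [-1.23, 4.37], [0.02, 3.11], [-2.88, 2.88]. Speed limits (rad/s): [2.39, 2.39, 3.01, 3.14, 3.14, 3.14].

## Interface

Orientations are given as a unit quaternion [w, x, y, z].
In Python, from rig import sense, optics, ctrl gives the robot as it stands.
- The arm moves only by the tool play_rows, never from a script. Its argument "plan" is a list of rows, each a list of 7 numbers: the shift along the world's x, y, z in mm, then the turn, a rotation vector about the world's x, y, z in rad, then the opening, from -1 (shut) to 1 (fully open), so that 0 is half open. A call has 1 to 5 rows; each row shifts and turns the pose as measured when the row begins; what a row does not reach is not made up. A row lasts 1/12 s, in which the tool goes at most 41.7 mm and 7.16 degrees, less where a joint would pass 70% of its speed; a pose out of reach is approached as far as the arm can. A call is refused whole if a number of a shift passes 41.7 or a number of a turn 0.125, either way. A call with a gripper value outside its range is refused whole. The fingers move at their own pace and stop on an object; "grip_force" is the grip in N (left out, the last holds). Time passes only in rows, so rows that do not move let the fingers close. It gives the time, the measured TCP pose, the force and the opening at its end, in the units of the state.
- sense(): the state, without advancing time (a new reading comes with each control period).
- optics.capture(name): name is "side" or "top" or "wrist"; returns a dict with "img" (480x640x3 uint8, blue, green, red), "fx", "fy", "cx", "cy" (pixels), "world_to_cam" (4x4, takes a point from world to camera coordinates). Camera axes: x right, y up, looking along -z (the intrinsics and any distortion apply to the point x, -y, -z); pixel columns grow to the right and rows downward; lengths in mm; the calibration is good to about 2 mm. A picture is of the moment at which its call begins. There is no depth.
- ctrl.finish_job(): hands the job in, once; it reports no verdict.
The state is a dict: "time_s": time; "joints": joint angles; "dq": joint speeds; "tau": joint torques, N m; "eef_pos": TCP position; "ee_rot": TCP orientation; "force": force on the tool from outside, world axes, zero at the start; "wrist_torque": the same for the moment, N m; "grip_width": opening from 0.0 (shut) to 1.0 (fully open).
Only numpy, scipy, OpenCV 4.12 (cv2) and the standard library are available. Lean on these libraries where they do the work, as an engineer would, in place of code of your own. Each camera call takes 0.05 s, during which the arm holds its last target. There are 200 camera calls.

## Task

Fit the slotted pine chew block on the pet's chew holder: slide it over the upright shaft, feel for the angle at which its slot clears the shaft's cross pin, push it down past the pin against the spring platform, and twist it so that the pin traps it there when you let go. Leave the other things on the shelf where they are.

Things in the scene. Friction and masses are not known exactly. Their poses are not given: they have to be found in the camera images.
- chew_center (a point): Centre (half-way up) of the loose pine chew block to fit, about 70 g: 50 x 50 mm, 45 mm high, standing upright. A bore 19 mm across runs through it along its z axis (up); a straight slot, 34 mm long in all and 9 mm wide, crosses the bore along the block's x axis, also right through, both ends alike. Two more pine blocks of this outside size have no slot.
- stand_axis (a point): Point on the shelf under the shaft of the fixed chew holder, z up. Grey base 150 mm (x) by 110 mm (y), 20 mm high. The fixed steel shaft, 16 mm thick, rises to 136 mm above this point, its top 8 mm tapering to 9 mm diameter. The locked block's centre is about 90 mm above this point.
- pin_mid (a point): Middle of the steel cross pin, on the shaft's axis 115 mm above the shelf (axes: those of the holder's base, not the pin's). The pin is level, 5 mm thick, 30 mm from end to end, and does not turn. In plan it points up to 0.7 rad either way from this frame's x axis; that angle differs each time and is NOT reported: see it, or feel for it.
- pin_under (a point): Point on the shaft's axis level with the pin's underside, 112.5 mm above the shelf. Under light pressure the block sinks past the pin if its slot lies along the pin within about 0.13 rad, else it stands on the pin. Once its top is below this point and it is turned well across the pin, either way, the pin holds it down.
- platform (a joint): Travel (m) of the round white platform, 68 mm in diameter, that slides on the shaft on a spring: 0 at its upper stop, its top then 85 mm above the shelf, growing downwards to 0.035. The spring pushes up with 2 N at 0 and 0.4 N more per mm (about 9 N with the block locked, travel about 0.0175; to turn the block push a few mm further).
- bored_center (a point): Centre of a pine block of the same outside size with a plain round hole and no slot; loose, not to be used.
- solid_center (a point): Centre of a solid pine block of the same outside size; loose, not to be used.
- bowl: Stainless steel bowl, 124 mm across and 45 mm high; origin under its centre; leave it.
- tub: Lidded clear acrylic pellet tub, 102 mm across, 131 mm high; origin under its centre; leave it.
- hideaway: White ceramic dome hideaway, 124 mm across, 95 mm high; origin under its centre; leave it.
- brush: Black slicker brush lying bristles down, head 50 x 90 mm, 30 mm high, handle 150 mm along its x axis; origin under the head; leave it.
- scoop: Spoon with a wooden handle, lying near the robot along its own x axis, under 30 mm high; leave it.
There are look-alikes about, which are no part of the job. Leave any red or yellow look-alike of the part that bears stand_axis alone. What is shaped like the part that bears chew_center but green is not meant.

How it is judged (in metres and radians):
On the way:
1. the slotted block is upright over the shaft top (horizontal distance between chew_center and stand_axis below 0.005 m and angle between chew_center's own z axis and vertical below 0.12 rad and z of chew_center in the frame of stand_axis between 0.05 and 0.152 m), for 0.1 s.
At the end, for the whole second after the job is handed in: The slotted block is on the shaft, upright within 0.12 rad and centred within 5 mm, its centre 80 to 93.5 mm above the shelf (so its top is below the cross pin), the platform held down by more than 12 mm, everything at rest (horizontal distance between chew_center and stand_axis below 0.005 m and angle between chew_center's own z axis and vertical below 0.12 rad and z of chew_center in the frame of stand_axis between 0.08 and 0.0935 m and value of joint platform above 0.012 m and linear speed of chew below 0.01 m/s); the robot touches nothing.
It fails at once if one of the other things on the shelf moved by more than 3 cm (distance of any of bored_center, solid_center, bowl, tub, hideaway, brush, scoop from where it was at the start of the episode above 0.03 m).
It also fails if it takes over 61 s, if anything falls off the work surface, if the arm or the gripper's body presses on something with over 40 N, if the wrist force passes 120 N, or if a joint passes its speed limit or range.

## Working session

There is one attempt and no reset: what is moved stays moved. The work goes in short steps, Python scripts to look and compute and a tool call to move; the robot and the scene stay as the last step left them, time stands still between calls to the robot, and variables do not carry over. Pictures are saved under pics/ and viewed, about 8 in all and at most 12, crops included, and the job is handed in when it is done.

Besides the shell and the picture viewer there is one more tool, called after "Call:" by a JSON object that holds its "method" and its "body". play_rows: Moves the arm, as the interface text tells. Its arguments: {"type":"object","properties":{"plan":{"type":"array"},"grip_force":{"type":"number"}},"required":["plan"]}

```bash
mkdir -p pics
cat > h.py <<'E'
import numpy as np, cv2, json
from rig import sense, optics, ctrl
def cap(n,f):
    c=optics.capture(n); cv2.imwrite(f'pics/{f}.png',c['img'])
    np.savez(f'pics/{f}.npz',**{k:np.array(v) for k,v in c.items()}); return c
def load(f): return np.load(f'pics/{f}.npz')
def ray(c,u,v):
    M=np.array(c['world_to_cam']); R=M[:3,:3]; o=-R.T@M[:3,3]
    d=R.T@np.array([(u-c['cx'])/c['fx'],-(v-c['cy'])/c['fy'],-1.]); return o,d
def atz(c,u,v,z):
    o,d=ray(c,u,v); return o+d*(z-o[2])/d[2]
def proj(c,p):
    M=np.array(c['world_to_cam']); q=M[:3,:3]@np.array(p)+M[:3,3]
    return np.array([c['cx']+c['fx']*q[0]/-q[2], c['cy']-c['fy']*q[1]/-q[2]])
E
python3 - <<'E'
from h import *
a=cap('top','t0');b=cap('side','s0')
for c in(a,b):
    print({k:c[k] for k in c if k!='img'})
    print(ray(c,320,240))
print(sense())
E
```

```text
{'fx': 613.6430061163034, 'fy': 613.6430061163034, 'cx': 321.50499273476566, 'cy': 255.02723070806888, 'world_to_cam': array([[ 2.74737094e-02, -9.99622097e-01,  9.26831032e-04,
        -6.18836013e+00],
       [ 9.84641732e-01,  2.72218817e-02,  1.72451816e-01,
        -5.82087840e+02],
       [-1.72411876e-01, -3.82529457e-03,  9.85017519e-01,
        -1.28253927e+03],
       [ 0.00000000e+00,  0.00000000e+00,  0.00000000e+00,
         1.00000000e+00]])}
(array([ 352.19299449,    4.75341431, 1363.71148868]), array([ 0.19645695,  0.00694355, -0.9807967 ]))
{'fx': 525.352294682223, 'fy': 525.352294682223, 'cx': 327.2082214219361, 'cy': 243.33854910185173, 'world_to_cam': array([[ 8.47897840e-01, -5.29946382e-01,  1.50361227e-02,
        -4.88848815e+02],
       [ 3.61001071e-01,  5.97896491e-01,  7.15680105e-01,
        -2.82309546e+02],
       [-3.88262127e-01, -6.01395559e-01,  6.98266355e-01,
        -1.11661417e+03],
       [ 0.00000000e+00,  0.00000000e+00,  0.00000000e+00,
         1.00000000e+00]])}
(array([  82.86890847, -761.79857928,  989.08782537]), array([ 0.37892246,  0.61246637, -0.6939246 ]))
{'time_s': 0.1, 'joints': array([ 9.47596682e-01,  3.13375648e-01,  1.49833774e+00, -1.65575631e-05,
        1.33105120e+00, -2.23409224e-01]), 'dq': array([ 0.00146214, -0.00112996, -0.00115164,  0.00017188,  0.00130214,
        0.00036268]), 'tau': array([ 2.57081942e-03, -4.12904763e+01, -2.60138422e+01, -1.80224956e-04,
        3.12633441e-03,  1.21802832e-04]), 'eef_pos': array([204.22207285, 483.39576692, 230.81053125]), 'ee_rot': array([-2.33369629e-04,  1.98564663e-01,  9.80087614e-01, -5.37550268e-04]), 'force': array([0.19823653, 0.37211066, 0.16570896]), 'wrist_torque': array([-0.01397817,  0.01218243,  0.00234479]), 'grip_width': 0.998237123335067}
```

View pics/t0.png

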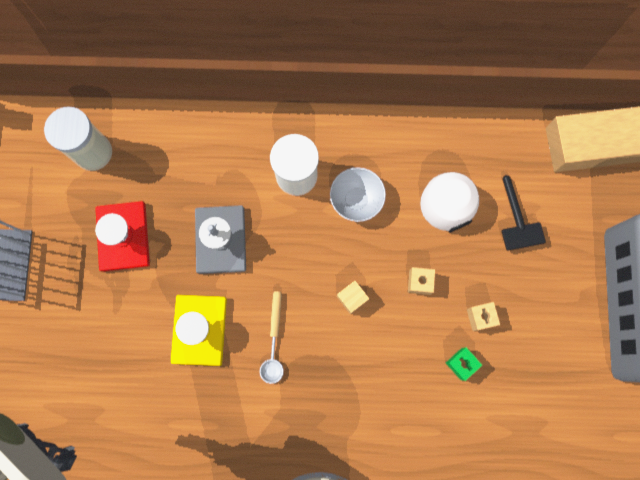

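View pics/s0.png

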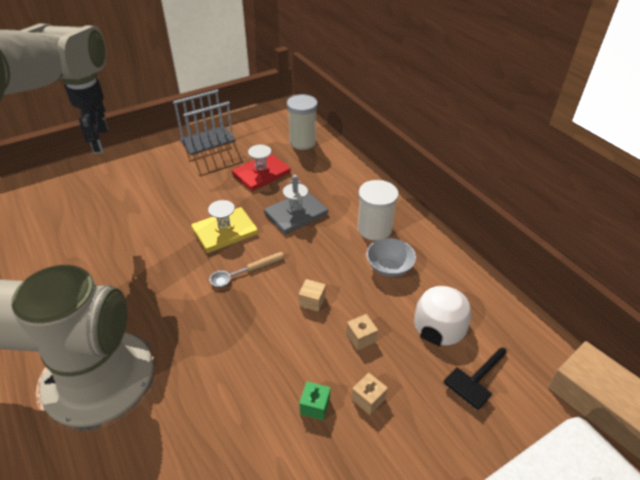

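Top view: the pine blocks are at (353,297) solid, (422,280) round hole and (485,316) slotted. A green slotted look-alike is at (465,363). The holders are grey at (220,240), red at (122,237) and yellow at (199,330). The pine slotted block (485,316) and the grey holder fit the description; I'll confirm both in an enlarged crop.

Run:
```python
from h import *
t=load('t0');s=load('s0')
def cr(i,u,v,r=28,k=400): return cv2.resize(i[v-r:v+r,u-r:u+r],(k,k),interpolation=cv2.INTER_CUBIC)
a=np.hstack([cr(t['img'],485,316,28,400),cr(t['img'],219,238,40,400)])
cv2.imwrite('pics/z.png',a)
print('block',atz(t,485,315,45),'corners side',)
print('base centre(top)',atz(t,220,240,20), 'shaft', atz(t,215,232,115))
```

```text
block [ 462.12738198 -344.3593406    45.        ] corners side
base centre(top) [615.16874188 237.40618481  20.        ] shaft [613.22835616 232.29749156 115.        ]
```

View pics/z.png

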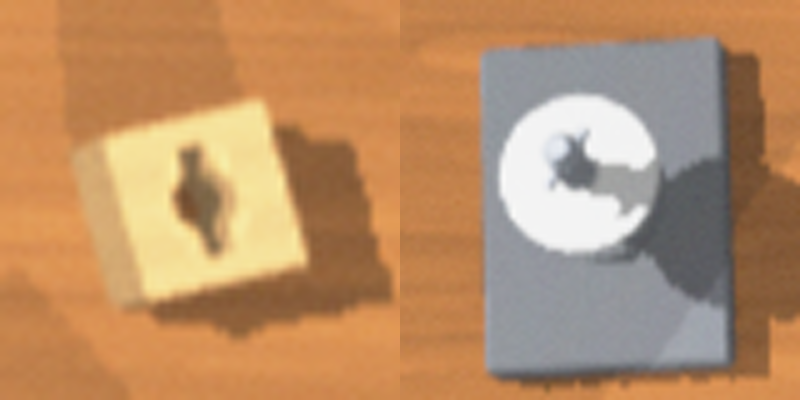

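Run:
```python
from h import *
t=load('t0')
B=lambda x,y:(457+x/400*56-.5,288+y/400*56-.5)
H=lambda x,y:(179+(x-400)/5-.5,198+y/5-.5)
cs=[atz(t,*B(*p),45)[:2] for p in[(105,140),(262,100),(308,265),(150,302)]]
print('blk',np.mean(cs,0),cs)
for i in range(4):
  d=cs[(i+1)%4]-cs[i];print(np.hypot(*d),np.arctan2(d[1],d[0]))
a,b=[atz(t,*B(*p),45)[:2] for p in[(188,150),(215,250)]];d=a-b;print('slot',np.arctan2(d[1],d[0]),(a+b)/2,np.hypot(*d))
print('shaft top',atz(t,*H(557,147),136),'platform',atz(t,*H(580,174),85))
a,b=[atz(t,*H(*p),115)[:2] for p in[(584,130),(552,186)]];d=a-b;print('pin',np.arctan2(d[1],d[0]),(a+b)/2,np.hypot(*d))
cs=[atz(t,*H(*p),20)[:2] for p in[(483,50),(720,38),(733,362),(490,375)]]
print('base',np.mean(cs,0))
for i in range(4):
  d=cs[(i+1)%4]-cs[i];print(np.hypot(*d),np.arctan2(d[1],d[0]))
from scipy.spatial.transform import Rotation as R
s=sense();q=s['ee_rot'];print(R.from_quat(np.r_[q[1:],q[0]]).as_matrix())
```

```text
blk [ 460.63602584 -345.13208738] [array([ 478.27994763, -315.00329913]), array([ 491.6589724 , -362.51008514]), array([ 442.46750148, -375.26022217]), array([ 430.13768186, -327.75474308])]
49.354766947916126 -1.2962828383813745
50.81699328239389 -2.887979652015453
49.079476313939914 1.8247383466564293
49.80238022698774 0.25892429583918314
slot 0.24854113914878806 [ 461.0678887  -343.71013513] 30.71970154276528
shaft top [619.20633894 239.51814491 136.        ] platform [618.81831622 238.79062281  85.        ]
pin -0.45817184494345214 [619.24041486 238.67312048] 26.956555058317875
base [618.68666231 238.05005393]
106.8092463554465 -1.4909134082328355
147.98665067338524 -3.0530360341391978
107.5038770475213 1.6525107977664546
148.17915395374655 0.08385869388758761
[[-9.21144040e-01  3.89221283e-01 -6.70922341e-04]
 [ 3.89221785e-01  9.21143571e-01 -9.61014796e-04]
 [ 2.43968389e-04 -1.14637064e-03 -9.99999313e-01]]
```

The crop confirms the pine slotted block, centre about (461,-345), slot yaw about 0.25. The grey holder has its shaft at about (619,239) and its pin yaw is about -0.46. Next I move over the block.

Call:
{"method": "play_rows", "body": {"plan": [[10,-33,0,0,0,-0.037,1],[10,-33,0,0,0,-0.037,1],[10,-33,0,0,0,-0.037,1],[10,-33,0,0,0,-0.037,1],[10,-33,0,0,0,-0.037,1]]}}

```text
time_s: 0.52
eef_pos: [252.5, 315.7, 227.9]
ee_rot: [-0.002, 0.288, 0.958, -0.002]
force: [1.4, 0.5, 0.8]
grip_width: 0.999
```

Call:
{"method": "play_rows", "body": {"plan": [[10,-33,0,0,0,-0.037,1],[10,-33,0,0,0,-0.037,1],[10,-33,0,0,0,-0.037,1],[10,-33,0,0,0,-0.037,1],[10,-33,0,0,0,-0.037,1]]}}

```text
time_s: 0.93
eef_pos: [301.5, 142.8, 227.0]
ee_rot: [-0.002, 0.378, 0.926, -0.002]
force: [0.7, 0.4, -0.1]
grip_width: 0.999
```

Call:
{"method": "play_rows", "body": {"plan": [[10,-33,0,0,0,-0.037,1],[10,-33,0,0,0,-0.037,1],[10,-33,0,0,0,-0.037,1],[10,-33,0,0,0,-0.037,1],[10,-33,0,0,0,-0.037,1]]}}

```text
time_s: 1.35
eef_pos: [350.8, -30.8, 227.0]
ee_rot: [-0.002, 0.466, 0.885, -0.001]
force: [0.9, 0.7, -0.6]
grip_width: 1.004
```

Call:
{"method": "play_rows", "body": {"plan": [[10,-33,0,0,0,-0.037,1],[10,-33,0,0,0,-0.037,1],[10,-33,0,0,0,-0.037,1],[10,-33,0,0,0,-0.037,1],[10,-33,0,0,0,-0.037,1]]}}

```text
time_s: 1.77
eef_pos: [400.5, -205.2, 226.3]
ee_rot: [-0.002, 0.551, 0.834, -0.001]
force: [0.2, 0.9, 0.9]
grip_width: 0.996
```

Call:
{"method": "play_rows", "body": {"plan": [[15,-34,-10,0,0,-0.037,1],[15,-34,-10,0,0,-0.037,1],[15,-34,-20,0,0,-0.037,1],[15,-34,-20,0,0,-0.034,1],[0,0,0,0,0,0,1]]}}

```text
time_s: 2.18
eef_pos: [460.0, -349.2, 162.9]
ee_rot: [-0.003, 0.616, 0.788, -0.001]
force: [-0.2, -1.0, -0.8]
grip_width: 0.997
```

Run:
```python
from h import *
c=cap('wrist','w0');s=sense();q=s['ee_rot'];print(s['eef_pos'],q,np.arctan2(q[2]**2-q[1]**2,2*q[1]*q[2]))
print(ray(c,320,240),proj(c,[461,-345,45]),c['world_to_cam'])
```

```text
[ 459.75314631 -347.36949058  164.80099999] [-0.00228875  0.61539644  0.78821384 -0.00095986] 0.24501386715349227
(array([ 443.58786439, -285.58577325,  305.42153446]), array([ 0.04749386, -0.27008767, -0.9619168 ])) [330.72483751 223.59293976] [[ 9.70657470e-01  2.40414263e-01 -5.00586363e-03 -3.60384082e+02]
 [-2.33584004e-01  9.37727202e-01 -2.57111276e-01  4.49943898e+02]
 [-5.71190835e-02  2.50736271e-01  9.66368839e-01 -1.98205810e+02]
 [ 0.00000000e+00  0.00000000e+00  0.00000000e+00  1.00000000e+00]]
```

View pics/w0.png

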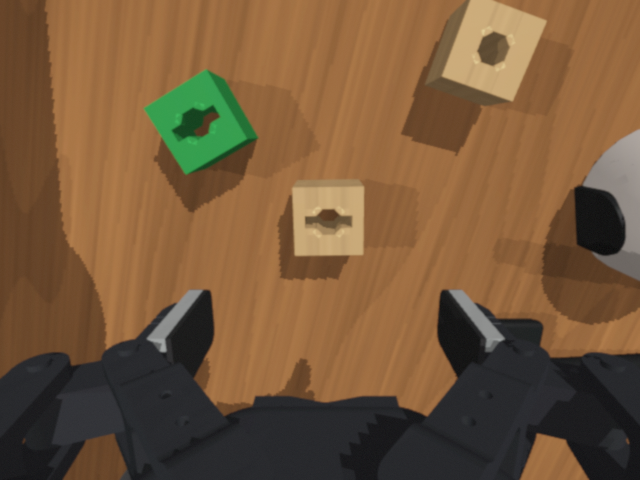

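The wrist view shows the slotted block centred at (328,220), square to the jaws; green is at (200,120). Target about (460,-344). I descend.

Call:
{"method": "play_rows", "body": {"plan": [[0,2,-35,0,0,0.005,1],[0,1,-35,0,0,0,1],[0,0,-35,0,0,0,1],[0,0,-25,0,0,0,1],[0,0,0,0,0,0,1]]}}

```text
time_s: 2.65
eef_pos: [459.9, -342.3, 34.0]
ee_rot: [0.001, 0.612, 0.791, -0.001]
force: [-0.9, 0.9, 0.2]
grip_width: 1.002
```

Call:
{"method": "play_rows", "body": {"plan": [[0,-1.5,-15,0,0,0,1],[0,0,-5,0,0,0,1],[0,0,0,0,0,0,1]]}}

```text
time_s: 2.9
eef_pos: [460.8, -343.0, 17.4]
ee_rot: [0.002, 0.611, 0.791, -0.001]
force: [0.3, 0.1, 0.1]
grip_width: 0.995
```

Call:
{"method": "play_rows", "body": {"plan": [[0,0,0,0,0,0,-1],[0,0,0,0,0,0,-1],[0,0,0,0,0,0,-1],[0,0,0,0,0,0,-1],[0,0,0,0,0,0,-1]], "grip_force": 60}}

```text
time_s: 3.32
eef_pos: [463.1, -344.5, 24.5]
ee_rot: [0.007, 0.611, 0.792, -0.002]
force: [0.2, 0.1, -0.2]
grip_width: 0.573
```

Call:
{"method": "play_rows", "body": {"plan": [[0,0,0,0,0,0,-1],[0,0,0,0,0,0,-1],[0,0,0,0,0,0,-1]], "grip_force": 60}}

```text
time_s: 3.57
eef_pos: [463.2, -344.6, 25.1]
ee_rot: [0.007, 0.611, 0.792, -0.002]
force: [-0.5, 0.1, -1.3]
grip_width: 0.573
```

The TCP drifted upward while closing, so the grip is too high. I reopen, go lower and close again.

Call:
{"method": "play_rows", "body": {"plan": [[0,0,0,0,0,0,1],[0,0,0,0,0,0,1],[0,0,0,0,0,0,1],[0,0,0,0,0,0,1]]}}

```text
time_s: 3.9
eef_pos: [463.1, -344.6, 25.0]
ee_rot: [0.007, 0.611, 0.792, -0.002]
force: [-1.0, -0.0, -0.4]
grip_width: 0.998
```

Call:
{"method": "play_rows", "body": {"plan": [[0,0,-8,0,0,0,1],[0,0,-3,0,0,0,1],[0,0,0,0,0,0,1]]}}

```text
time_s: 4.15
eef_pos: [463.1, -344.6, 12.9]
ee_rot: [0.007, 0.611, 0.792, -0.002]
force: [-0.0, -0.0, 0.1]
grip_width: 0.998
```

Call:
{"method": "play_rows", "body": {"plan": [[0,0,0,0.0117,0.0087,0,1],[0,0,0,0,0,0,1]]}}

```text
time_s: 4.32
eef_pos: [462.9, -344.4, 12.3]
ee_rot: [-0.001, 0.611, 0.792, -0.0]
force: [0.5, 0.6, -0.7]
grip_width: 1.001
```

Call:
{"method": "play_rows", "body": {"plan": [[0,0,0,0,0,0,-1],[0,0,0,0,0,0,-1],[0,0,0,0,0,0,-1],[0,0,0,0,0,0,-1],[0,0,0,0,0,0,-1]], "grip_force": 60}}

```text
time_s: 4.73
eef_pos: [463.3, -344.8, 12.8]
ee_rot: [-0.001, 0.611, 0.792, -0.0]
force: [0.5, 0.3, -1.3]
grip_width: 0.573
```

Call:
{"method": "play_rows", "body": {"plan": [[0,0,0,0,0,0,-1],[0,0,0,0,0,0,-1]]}}

```text
time_s: 4.9
eef_pos: [463.1, -344.7, 12.7]
ee_rot: [-0.001, 0.611, 0.792, -0.0]
force: [1.2, 0.9, -0.9]
grip_width: 0.577
```

Call:
{"method": "play_rows", "body": {"plan": [[0,0,20,0,0,0,-1],[0,0,35,0,0,0,-1],[0,0,40,0,0,0,-1],[0,0,40,0,0,0,-1],[0,0,40,0,0,0,-1]]}}

```text
time_s: 5.32
eef_pos: [458.4, -339.7, 184.3]
ee_rot: [-0.011, 0.611, 0.791, 0.002]
force: [0.2, -0.3, -1.1]
grip_width: 0.576
```

Call:
{"method": "play_rows", "body": {"plan": [[5,20,20,0,0,-0.02,-1],[9,34,5,0,0,-0.042,-1],[9,34,0,0,0,-0.042,-1],[9,34,0,0,0,-0.042,-1],[9,34,0,0,0,-0.042,-1]]}}

```text
time_s: 5.73
eef_pos: [500.3, -185.9, 221.1]
ee_rot: [-0.002, 0.689, 0.725, 0.001]
force: [0.8, -0.3, -0.5]
grip_width: 0.572
```

Call:
{"method": "play_rows", "body": {"plan": [[9,34,0,0,0,-0.042,-1],[9,34,0,0,0,-0.042,-1],[9,34,0,0,0,-0.042,-1],[9,34,0,0,0,-0.042,-1],[9,34,0,0,0,-0.042,-1]]}}

```text
time_s: 6.15
eef_pos: [545.4, -7.0, 221.6]
ee_rot: [-0.001, 0.765, 0.644, 0.001]
force: [1.2, -1.1, 0.1]
grip_width: 0.573
```

Call:
{"method": "play_rows", "body": {"plan": [[9,34,0,0,0,-0.042,-1],[9,34,0,0,0,-0.042,-1],[9,34,0,0,0,-0.042,-1],[9,34,0,0,0,-0.042,-1],[0,0,0,0,0,0,-1]]}}

```text
time_s: 6.57
eef_pos: [581.5, 141.9, 220.9]
ee_rot: [-0.002, 0.818, 0.575, 0.002]
force: [-0.1, -0.3, -0.4]
grip_width: 0.577
```

Call:
{"method": "play_rows", "body": {"plan": [[11,30,0,0,0,-0.04,-1],[11,30,0,0,0,-0.04,-1],[10,25,0,0,0,-0.03,-1],[4,9,0,0,0,0,-1],[0,0,0,0,0,0,-1]]}}

```text
time_s: 6.98
eef_pos: [617.4, 241.7, 219.1]
ee_rot: [-0.002, 0.849, 0.528, 0.0]
force: [0.5, -0.2, -1.2]
grip_width: 0.572
```

Run:
```python
from h import *
s=sense();q=s['ee_rot'];print(s['eef_pos'],q,np.arctan2(q[2]**2-q[1]**2,2*q[1]*q[2]))
w=cap('wrist','w1');t=cap('top','t1');sd=cap('side','s1')
print(sense()['eef_pos'],sense()['time_s'])
def cr(c,p,r,k):
    u,v=proj(c,p).astype(int);print(u,v); u=max(r,min(u,640-r)); v=max(r,min(v,480-r)); print('org',u-r,v-r,k/2/r); return cv2.resize(c['img'][v-r:v+r,u-r:u+r],(k,k),interpolation=cv2.INTER_CUBIC)
a=np.hstack([cr(w,[619,239,136],160,400),cr(sd,[619,239,170],50,400)])
cv2.imwrite('pics/z1.png',a)
```

```text
[617.42617889 241.68656543 219.10570774] [-2.31957210e-03  8.49132121e-01  5.28175388e-01  1.39736050e-04] -0.4578922929173239
[617.16012999 239.18054587 219.67003679] 7.1333
332 243
org 172 83 1.25
293 165
org 243 115 4.0
```

View pics/z1.png

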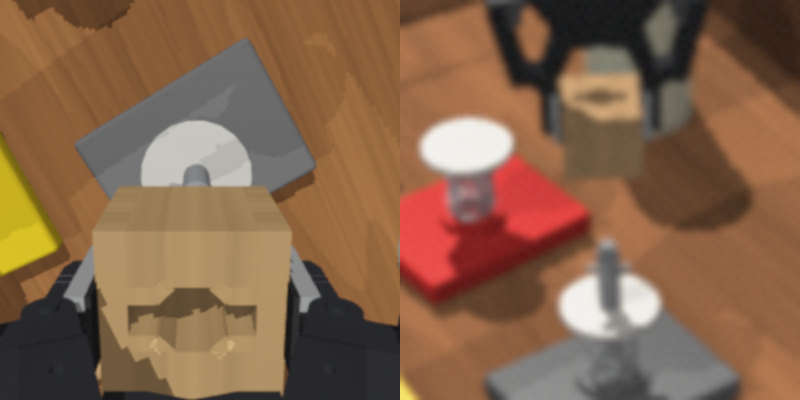

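Run:
```python
from h import *
w=load('w1');s=load('s1')
W=lambda x,y:(172+x/1.25-.5,83+y/1.25-.5)
S=lambda x,y:(243+(x-400)/4-.5,115+y/4-.5)
z=219.7-12.7+45
print('wrist bore',atz(w,*W(192,318),z))
print('top face',np.mean([atz(w,*W(*p),z) for p in[(93,232),(292,232),(288,391),(101,391)]],0),[atz(w,*W(*p),z)[:2].round(1) for p in[(93,232),(292,232),(288,391),(101,391)]])
print('side bore',atz(s,*S(600,97),z))
print('side shaft top',atz(s,*S(607,239),136), 'plat',atz(s,*S(610,303),85))
print('wrist plat pred edges',[ (proj(w,[619+34*np.cos(a),239+34*np.sin(a),85])-[172,83])*1.25 for a in np.arange(0,6.28,.785)])
print('shaft top pred',(proj(w,[619,239,136])-[172,83])*1.25)
```

```text
wrist bore [616.51397779 242.83168657 252.        ]
top face [617.19926876 243.35163236 252.        ] [array([605. , 275.1]), array([649.4, 253.3]), array([630.2, 211.2]), array([584.2, 233.8])]
side bore [617.85044651 238.2805138  252.        ]
side shaft top [622.19813122 243.80604956 136.        ] plat [620.4754377  239.55119469  85.        ]
wrist plat pred edges [array([249.83443664, 152.60773205]), array([217.64428153, 123.93650706]), array([173.71900446, 126.7638125 ]), array([145.5354103 , 159.18414678]), array([149.29210717, 200.53331342]), array([181.10432881, 226.91129635]), array([222.62384589, 224.48056771]), array([251.18882473, 194.44697955])]
shaft top pred [200.06590451 200.65791967]
```

Wrist view: block held square in the jaws, bore at crop (192,318), platform as predicted. Side view: block bore (600,97) is above the shaft top (607,239). The estimates agree to about 2 mm, and the shaft taper gives about 5 mm of capture. I descend carefully.

Call:
{"method": "play_rows", "body": {"plan": [[0.7,-2,-25,0.002,0.004,0,-1],[0,0,-25,0,0,0,-1],[0,0,-10,0,0,0,-1],[0,0,0,0,0,0,-1],[0,0,0,0,0,0,-1]]}}

```text
time_s: 7.55
eef_pos: [617.9, 231.5, 161.0]
ee_rot: [-0.003, 0.851, 0.525, 0.0]
force: [-0.2, 0.3, -0.9]
grip_width: 0.575
```

Run:
```python
from h import *
s=sense();q=s['ee_rot'];print(s['eef_pos'],q,np.arctan2(q[2]**2-q[1]**2,2*q[1]*q[2]),s['force'])
```

```text
[617.93129911 231.47590758 161.03243752] [-2.96354975e-03  8.50981448e-01  5.25187244e-01  3.88796474e-04] -0.46492055338047533 [-0.18774266  0.27613012 -0.8679002 ]
```

Call:
{"method": "play_rows", "body": {"plan": [[0,5.7,0,-0.005,-0.003,0.006,-1],[0,0,0,0,0,0,-1],[0,0,0,0,0,0,-1]]}}

```text
time_s: 7.8
eef_pos: [619.0, 237.0, 164.6]
ee_rot: [0.001, 0.85, 0.528, 0.002]
force: [-0.7, 0.3, -1.0]
grip_width: 0.578
```

Call:
{"method": "play_rows", "body": {"plan": [[0,0,-6,0,0,0,-1],[0,0,0,0,0,0,-1],[0,0,0,0,0,0,-1]]}}

```text
time_s: 8.05
eef_pos: [619.6, 237.5, 160.0]
ee_rot: [0.002, 0.849, 0.528, 0.004]
force: [-0.4, 0.3, -0.5]
grip_width: 0.571
```

Call:
{"method": "play_rows", "body": {"plan": [[-1.5,0,-8,0,0.009,0,-1],[0,0,0,0,0,0,-1],[0,0,-4,0,0,0,-1],[0,0,0,0,0,0,-1]]}}

```text
time_s: 8.38
eef_pos: [617.7, 237.5, 146.4]
ee_rot: [-0.001, 0.849, 0.528, -0.001]
force: [0.3, 0.1, -1.8]
grip_width: 0.577
```

Call:
{"method": "play_rows", "body": {"plan": [[0,0,-3,0,0,0,-1],[0,0,0,0,0,0,-1],[0,0,0,0,0,0,-1]]}}

```text
time_s: 8.63
eef_pos: [617.8, 237.6, 142.9]
ee_rot: [-0.001, 0.849, 0.528, -0.001]
force: [0.3, 0.5, -0.7]
grip_width: 0.573
```

Call:
{"method": "play_rows", "body": {"plan": [[0,0,-3,0,0,0,-1],[0,0,0,0,0,0,-1],[0,0,0,0,0,0,-1]]}}

```text
time_s: 8.88
eef_pos: [618.4, 238.2, 140.6]
ee_rot: [-0.001, 0.849, 0.528, 0.001]
force: [0.6, 0.4, 0.5]
grip_width: 0.575
```

Call:
{"method": "play_rows", "body": {"plan": [[0,0,-3,0,0,0,-1],[0,0,0,0,0,0,-1],[0,0,0,0,0,0,-1]]}}

```text
time_s: 9.13
eef_pos: [618.5, 238.5, 137.3]
ee_rot: [-0.001, 0.849, 0.528, 0.001]
force: [0.7, 1.9, 0.7]
grip_width: 0.575
```

Call:
{"method": "play_rows", "body": {"plan": [[0,0,-3,0,0,0,-1],[0,0,0,0,0,0,-1],[0,0,0,0,0,0,-1]]}}

```text
time_s: 9.38
eef_pos: [618.5, 238.5, 133.9]
ee_rot: [-0.001, 0.849, 0.528, 0.001]
force: [0.7, 0.9, 0.3]
grip_width: 0.583
```

Call:
{"method": "play_rows", "body": {"plan": [[0,0,-3,0,0,0,-1],[0,0,0,0,0,0,-1]]}}

```text
time_s: 9.55
eef_pos: [618.6, 238.5, 130.6]
ee_rot: [-0.001, 0.849, 0.528, 0.001]
force: [0.8, 2.2, -1.8]
grip_width: 0.579
```

Call:
{"method": "play_rows", "body": {"plan": [[0,0,-2,0,0,0,-1],[0,0,0,0,0,0,-1]]}}

```text
time_s: 9.72
eef_pos: [618.6, 238.5, 128.4]
ee_rot: [-0.001, 0.849, 0.528, 0.001]
force: [1.6, 1.8, -2.2]
grip_width: 0.574
```

Call:
{"method": "play_rows", "body": {"plan": [[0,0,-2,0,0,0,-1],[0,0,0,0,0,0,-1]]}}

```text
time_s: 9.88
eef_pos: [618.7, 238.6, 126.2]
ee_rot: [-0.001, 0.849, 0.528, 0.002]
force: [1.7, 2.6, -1.8]
grip_width: 0.575
```

The block's bottom (about 113.5) is already below the pin top with no vertical force, so the slot clears the pin. I continue down.

Call:
{"method": "play_rows", "body": {"plan": [[0.3,0.4,-4,0,0,0,-1],[0,0,0,0,0,0,-1]]}}

```text
time_s: 10.05
eef_pos: [618.7, 238.8, 121.5]
ee_rot: [-0.001, 0.849, 0.528, 0.001]
force: [0.2, 1.5, -2.0]
grip_width: 0.577
```

Call:
{"method": "play_rows", "body": {"plan": [[0,0,-4,0,0,0,-1],[0,0,0,0,0,0,-1],[0,0,-4,0,0,0,-1],[0,0,0,0,0,0,-1]]}}

```text
time_s: 10.38
eef_pos: [618.6, 238.7, 112.3]
ee_rot: [-0.001, 0.849, 0.528, 0.001]
force: [-0.5, 2.1, -2.8]
grip_width: 0.575
```

Call:
{"method": "play_rows", "body": {"plan": [[0,0,-4,0,0,0,-1],[0,0,0,0,0,0,-1],[0,0,-4,0,0,0,-1],[0,0,0,0,0,0,-1]]}}

```text
time_s: 10.72
eef_pos: [618.6, 238.7, 103.3]
ee_rot: [-0.001, 0.849, 0.528, 0.001]
force: [1.2, 2.7, -1.5]
grip_width: 0.57
```

Call:
{"method": "play_rows", "body": {"plan": [[0,0.3,-4,0,0,0,-1],[0,0,0,0,0,0,-1],[0,0,-4,0,0,0,-1],[0,0,0,0,0,0,-1]]}}

```text
time_s: 11.05
eef_pos: [618.7, 238.9, 94.7]
ee_rot: [-0.001, 0.849, 0.528, 0.001]
force: [-0.7, 0.9, -0.8]
grip_width: 0.578
```

Call:
{"method": "play_rows", "body": {"plan": [[0,0,-4,0,0,0,-1],[0,0,0,0,0,0,-1],[0,0,-4,0,0,0,-1],[0,0,0,0,0,0,-1]]}}

```text
time_s: 11.38
eef_pos: [619.1, 238.9, 87.7]
ee_rot: [-0.001, 0.849, 0.528, 0.002]
force: [-1.3, 0.4, 4.3]
grip_width: 0.574
```

Call:
{"method": "play_rows", "body": {"plan": [[0,0,-4,0,0,0,-1],[0,0,0,0,0,0,-1]]}}

```text
time_s: 11.55
eef_pos: [619.3, 239.0, 84.5]
ee_rot: [-0.001, 0.849, 0.528, 0.002]
force: [-1.5, 0.6, 5.5]
grip_width: 0.581
```

Call:
{"method": "play_rows", "body": {"plan": [[0,0,-4,0,0,0,-1],[0,0,0,0,0,0,-1],[0,0,-4,0,0,0,-1],[0,0,0,0,0,0,-1]]}}

```text
time_s: 11.88
eef_pos: [619.5, 239.0, 79.3]
ee_rot: [-0.0, 0.849, 0.528, 0.003]
force: [-1.8, -0.3, 7.3]
grip_width: 0.577
```

Call:
{"method": "play_rows", "body": {"plan": [[0,0,-2,0,0,0,-1],[0,0,0,0,0,0,-1]]}}

```text
time_s: 12.05
eef_pos: [619.5, 239.0, 79.0]
ee_rot: [-0.0, 0.849, 0.528, 0.003]
force: [-2.5, -0.7, 7.4]
grip_width: 0.574
```

Call:
{"method": "play_rows", "body": {"plan": [[0,0,-5,0,0,0,-1],[0,0,-4,0,0,0,-1],[0,0,-3,0,0,0,-1]]}}

```text
time_s: 12.3
eef_pos: [619.7, 239.1, 70.8]
ee_rot: [0.0, 0.849, 0.528, 0.003]
force: [-3.9, -1.8, 11.4]
grip_width: 0.574
```

Call:
{"method": "play_rows", "body": {"plan": [[-0.7,-0.2,2,0,0.003,0.06,-1],[0,0,-0.5,0,0,0.1,-1],[0,0,-0.5,0,0,0.1,-1]]}}

```text
time_s: 12.55
eef_pos: [620.6, 239.6, 75.7]
ee_rot: [-0.0, 0.771, 0.636, 0.005]
force: [-2.5, 1.6, 8.7]
grip_width: 0.577
```

Call:
{"method": "play_rows", "body": {"plan": [[-1,-0.4,-1,-0.006,0.008,0.1,-1],[-0.3,0,-1,0,0,0.1,-1],[-0.3,0,-1,0,0,0.1,-1],[0,0,-1,0,0,0.1,-1]]}}

```text
time_s: 12.88
eef_pos: [621.0, 240.7, 77.3]
ee_rot: [0.001, 0.622, 0.783, 0.004]
force: [-4.3, 0.9, 8.8]
grip_width: 0.574
```

Call:
{"method": "play_rows", "body": {"plan": [[-1.5,-1,-3,-0.003,0.006,0.08,-1],[-0.5,-0.5,-2,0,0,0.1,-1],[-0.3,0,-2,0,0,0.1,-1],[0,0,-2,0,0,0.1,-1]]}}

```text
time_s: 13.22
eef_pos: [620.6, 241.0, 74.4]
ee_rot: [0.001, 0.454, 0.891, 0.005]
force: [-5.8, 2.4, 12.4]
grip_width: 0.579
```

Run:
```python
from h import *
s=sense();q=s['ee_rot'];print(s['eef_pos'],q,np.arctan2(q[2]**2-q[1]**2,2*q[1]*q[2]),s['force'],s['wrist_torque'],s['joints'])
w=cap('wrist','w2');sd=cap('side','s2')
u,v=proj(sd,[619,239,90]).astype(int);r=50
a=np.hstack([cv2.resize(w['img'][180:480,170:470],(400,400)),cv2.resize(sd['img'][v-r:v+r,u-r:u+r],(400,400),interpolation=cv2.INTER_CUBIC)])
cv2.imwrite('pics/z2.png',a)
```

```text
[620.62821325 241.02195331  74.38338347] [0.00109226 0.45404655 0.89096584 0.00451792] 0.6281817103954692 [-5.7539475   2.38818736 12.43257204] [ 0.28976706  1.22580836 -0.18530717] [ 0.19259525  0.75918059  1.20959555  0.00627905  1.1655352  -0.43804103]
```

View pics/z2.png

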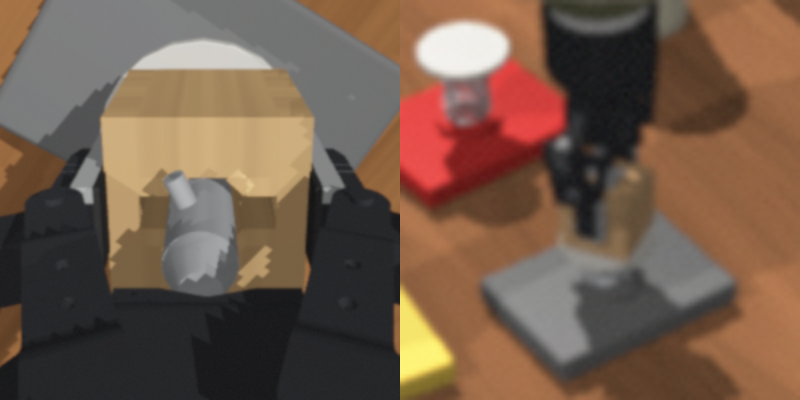

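Wrist view: the block is fully below the pin, and the pin stub (crop 180,190) lies well across the slot, about 1.09 rad turned. I ease off laterally, let it rise onto the pin and open the fingers.

Call:
{"method": "play_rows", "body": {"plan": [[-1.2,-0.5,0,-0.004,0.004,0.06,-1],[-0.6,0,1,0,0,0,-1],[0,0,1,0,0,0,-1],[0,0,0,0,0,0,-1]]}}

```text
time_s: 13.65
eef_pos: [619.9, 240.9, 80.4]
ee_rot: [0.002, 0.426, 0.905, 0.003]
force: [1.0, 1.2, -0.1]
grip_width: 0.578
```

At z = 80.4 the net vertical force is about 0, so the pin is carrying the spring. I open.

Call:
{"method": "play_rows", "body": {"plan": [[0,0,0,0,0,0,1],[0,0,0,0,0,0,1],[0,0,0,0,0,0,1],[0,0,0,0,0,0,1],[0,0,0,0,0,0,1]]}}

```text
time_s: 14.07
eef_pos: [619.4, 240.4, 78.7]
ee_rot: [0.001, 0.426, 0.905, 0.002]
force: [-0.0, 0.1, -0.2]
grip_width: 1.005
```

Call:
{"method": "play_rows", "body": {"plan": [[0,0,10,0,0,0,1],[0,0,15,0,0,0,1],[0,0,15,0,0,0,1],[0,0,20,0,0,0,1],[0,0,20,0,0,0,1]]}}

```text
time_s: 14.48
eef_pos: [617.1, 239.7, 158.8]
ee_rot: [-0.002, 0.426, 0.905, -0.001]
force: [0.5, 0.2, 0.9]
grip_width: 1.001
```

Call:
{"method": "play_rows", "body": {"plan": [[0,0,30,0,0,0,1],[0,0,30,0,0,0,1],[-20,0,20,0,0,0,1],[-20,0,10,0,0,0,1],[0,0,0,0,0,0,1]]}}

```text
time_s: 14.9
eef_pos: [576.4, 239.5, 261.2]
ee_rot: [0.001, 0.426, 0.905, 0.002]
force: [-0.4, 0.5, -0.1]
grip_width: 1.003
```

Run:
```python
from h import *
s=sense();print(s['eef_pos'],s['force'],s['dq'])
w=cap('wrist','w3');sd=cap('side','s3')
u,v=proj(sd,[619,239,90]).astype(int);r=40
print('side pred centre',[(proj(sd,[619,239,z])-[u-r,v-r])*5+[400,0] for z in (67.5,112.5)])
u2,v2=proj(w,[619,239,112]).astype(int);u2=min(max(u2,120),520);v2=min(max(v2,120),360);print(u2,v2,proj(w,[619,239,112.5]))
a=np.hstack([cv2.resize(w['img'][v2-120:v2+120,u2-120:u2+120],(400,400)),cv2.resize(sd['img'][v-r:v+r,u-r:u+r],(400,400),interpolation=cv2.INTER_CUBIC)])
cv2.imwrite('pics/z3.png',a)
```

```text
[576.40312357 239.46169533 261.18339308] [-0.37660494  0.46646841 -0.07862106] [-0.01312353  0.02694607 -0.06694169 -0.00293138  0.0047006  -0.00668762]
side pred centre [array([604.04523364, 232.50777208]), array([601.71569613, 167.73710931])]
365 251 [365.44327248 252.07212598]
```

View pics/z3.png

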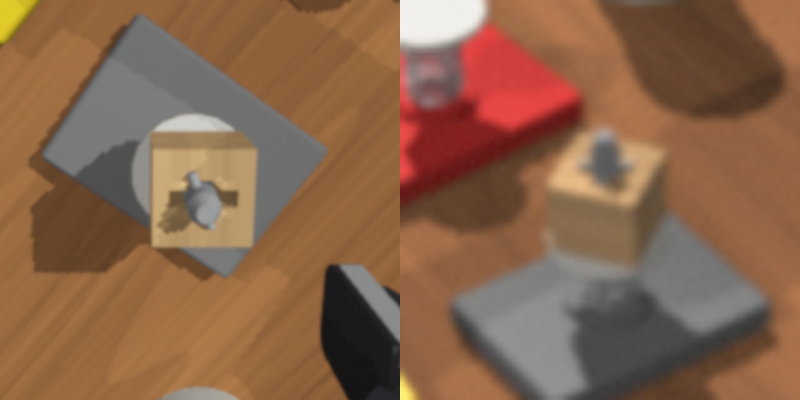

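The wrist crop shows the pin crossing the slot above the block (205,195). In the side crop the block is level, trapped under the pin, with its top centre at about (605,165) against a predicted (602,168). I hand the job in.

```bash
python3 -c "
from h import *
print(ctrl.finish_job(), sense()['time_s'])"
```

```text
the job is handed in; nothing more can be done
the job is handed in; nothing more can be done
```

The slotted pine block is fitted and locked on the grey holder, and the job is handed in. About 15 s of the 61 s had run on the robot's clock at my last reading.

**What I did:** I gripped the block and aligned its slot with the cross pin, seen at about -0.46 rad. It slid down past the pin with almost no resistance. I pushed it against the spring to about 12 N, twisted it about 1.1 rad, eased it up against the pin, let go and backed away.

**Last checks:** Before I opened the fingers, the vertical force had dropped to about 0 N, so the pin was holding the block against the spring. The final pictures show it upright and centred under the pin. Its height is within about 2 mm of the expected 90 mm centre. The gripper was clear, and no unplanned contact forces appeared during the moves.

**What went wrong or disagreed:**
- **First grip:** it drifted about 7 mm too high, so I reopened and gripped again lower.
- **Block-to-shaft offset:** the camera estimates differed by about 2 mm, and the shaft's taper absorbed that.
- **Other objects:** I did not re-measure their positions at the end.

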